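# Put the tin lids away in their box and slide its covers shut

### The job

Put the tin lids that lie to the right of the lid box, in front of the hook rack (not the stock at the far left end of the table), into the box: silver-white lids in the bay marked with the grey strip and gold lids in the bay marked with the yellow strip. Then close both bays, even one that stays empty: lift each blue cover up past the tips of its hooks without wrenching the rack, set it on the box's landing deck and slide it under the keeper strip until it drops fully into its rebate and lies flat. Leave the candle, the bottle and the spool where they are.

Things in the scene. Friction and masses are not known exactly. Their poses are not given: they have to be found in the camera images.
- lid_silver_1_centre (a point): centre of a silver-white pressed tin lid, a closed disc 62 mm across and 12 mm thick lying flat on the table (this point 6 mm up), 40 g; may be absent
- lid_silver_2_centre (a point): centre of a silver-white pressed tin lid, a closed disc 62 mm across and 12 mm thick lying flat on the table (this point 6 mm up), 40 g; may be absent
- lid_gold_1_centre (a point): centre of a gold-yellow pressed tin lid, a closed disc 62 mm across and 12 mm thick lying flat on the table (this point 6 mm up), 40 g; may be absent
- lid_gold_2_centre (a point): centre of a gold-yellow pressed tin lid, a closed disc 62 mm across and 12 mm thick lying flat on the table (this point 6 mm up), 40 g; may be absent
- cover_a_grip (a point): grip point of a bay cover (two alike, about 0.2 kg), in its upright wooden handle, 90 mm above the plate's underside. The handle is 12 mm thick (x), 40 mm wide (y) and reaches 114 mm above the underside. Axes as the cover's. At the start the cover hangs level, underside 80 mm above the table; pinch the handle across its 12 mm, between the prongs
- cover_a: the same cover: a blue plate 128 mm (its x) by 90 mm (its y) by 8 mm, handle in the middle, and through the handle a steel cross rod, 8 mm thick, 96 mm long along y, 100 mm above the underside, whose ends hang in two prongs of the rack; origin at the centre of the underside
- cover_b_grip (a point): grip point of a bay cover (two alike, about 0.2 kg), in its upright wooden handle, 90 mm above the plate's underside. The handle is 12 mm thick (x), 40 mm wide (y) and reaches 114 mm above the underside. Axes as the cover's. At the start the cover hangs level, underside 80 mm above the table; pinch the handle across its 12 mm, between the prongs
- cover_b: the same cover: a blue plate 128 mm (its x) by 90 mm (its y) by 8 mm, handle in the middle, and through the handle a steel cross rod, 8 mm thick, 96 mm long along y, 100 mm above the underside, whose ends hang in two prongs of the rack; origin at the centre of the underside
- silver_bay (a point): centre of the floor of the bay for silver lids (6 mm above the table), marked by a grey metal strip 70 mm long at its far end; axes as the lid box's. Bay 116 mm (x) by 78 mm (y), 36 mm deep up to a 9 mm ledge all round, on which the cover rests in a rebate 133 by 96 mm, 6 mm deep, centred here. Cover grip point above this point: 126 mm when seated, 132 mm when on the deck
- tag_silver: the grey metal marker strip, 18 x 70 x 3 mm, on the keeper strip, 67 mm beyond the bay's centre along the box's x
- gold_bay (a point): centre of the floor of the bay for gold lids (6 mm above the table), marked by a yellow metal strip 70 mm long at its far end; axes as the lid box's. Bay 116 mm (x) by 78 mm (y), 36 mm deep up to a 9 mm ledge all round, on which the cover rests in a rebate 133 by 96 mm, 6 mm deep, centred here. Cover grip point above this point: 126 mm when seated, 132 mm when on the deck
- tag_gold: the yellow metal marker strip, 18 x 70 x 3 mm, on the keeper strip, 67 mm beyond the bay's centre along the box's x
- lid_box: fixed wooden lid box, 255 (x) by 236 mm (y), origin centre of underside; x points to the far end. From x -127 to -17 mm a flat landing deck 48 mm high, then two bays side by side, centres x +49, y +60 and -60 mm; either may be the silver one. Above the last 10 mm of the rebates a keeper strip overhangs, 13 mm above deck level, top 66 mm: covers go in only by sliding from the deck in +x, nose dipping first
- hook_rack: fixed rack, two pairs of 8 mm steel prongs pointing to its -x (to the robot); origin on the table below the crooks. Pairs centred at y +68 and -68 mm, prongs 40 mm either side. Hanging rod axis 180 mm high; upturned tips reach 218 mm at x -18 mm: a cover must rise over 42 mm (its plate meets the prongs after 80 mm), then be drawn off to -x. At x +90 mm a cross bar 194 mm high. Foot board 190 x 270 x 12 mm
- short_candle: bystander: short glass candle tumbler, 58 mm across, 50 mm tall, origin at its foot; leave it alone
- brown_bottle: bystander: brown glass bottle with black cap, 55 mm across, 149 mm tall, origin at its foot; leave it alone
- spool: bystander: wooden spool of white wick, 60 mm across, 50 mm tall, origin at its foot; leave it alone
Things that resemble listed ones, but are neither listed nor needed, are in the scene too. What is shaped like the part that bears lid_gold_1_centre but pink, purple or turquoise is not meant.

How it is judged:
By the outcome, as a careful person would: the job done as asked, in the order asked, and still so for the second after the job is handed in, with the robot touching nothing.
Of lid_silver_1, lid_silver_2, lid_gold_1, lid_gold_2 only 2 to 4 are there at a start; the rules pass over those that are not, and their reading is None.
At some moment in a run one of lid_silver_1, lid_silver_2, lid_gold_1, lid_gold_2 may be knocked a few centimetres aside while the robot is not near it.
It also fails if it takes over 210 s, if anything falls off the work surface, if the arm or the gripper's body presses on something with over 40 N, if the wrist force passes 120 N, or if a joint passes its speed limit or range.

### The arm

A 6-joint arm with a two-finger parallel gripper is mounted at the origin on a cart in front of the work surface, level with it; the furniture and walls round the work are solid. World frame = base frame: x ahead of the robot, y to its left, z up, the work surface at z = 0. Lengths are in m, angles in degrees, forces in N, time in s.
With the tool pointing down it reaches from about 0.375 to 0.9 m from the base axis. Payload 3.1 kg.
Tool frame: the origin (TCP) lies at the very end of the fingers, on their centre line; the grasp point (between the pads) lies 19 mm behind it; z points along the fingers, y is the line along which they close (so a half turn about z gives the same grasp; the last joint's range is limited). The gripper opens to 87 mm and grips with 3 to 60 N. Pads are 19 mm wide; open, the fingers measure 117 mm over their backs; the gripper's body (75 mm by 190 mm) begins 51 mm behind the grasp point.
Start: joints at [61.679, 30.224, 82.088, -0, 67.689, -10.227], TCP at [0.194, 0.594, 0.223] pointing down, gripper open.
Joint ranges: [-176.69, 176.69], [-43.24, 126.21], [12.49, 139.97], [-82, 262], [0, 151.66], [-163.58, 163.58]. Speed limits (degrees/s): [159.86, 159.86, 180, 180, 180, 180].

### API

Orientations are given as a 3x3 rotation matrix whose columns are the frame's x, y, z axes.
In Python, from rig import readout, cams, bot gives the robot as it stands.
- The arm moves only by the shell command python3 -m inch 'ROWS'. ROWS is JSON, a list of rows, each a list of 5 numbers: the shift along the world's x, y, z in cm, then the turn about the world's z in degrees, then the finger opening in cm, from 0 to 8.7. In form: [[dx, dy, dz, twist, fingers], ...]. A call has 1 to 10 rows; each row is the pose to reach, as a shift and turn from the pose commanded when the call began; what a row does not reach only later rows make up. A row lasts 1/12 s, in which the tool goes at most 41.7 mm and 7.16 degrees, less where a joint would pass 70% of its speed; a pose out of reach is approached as far as the arm can. A call with a gripper value outside its range is refused whole. The fingers move at their own pace and stop on an object; the grip force is fixed at half the most. Time passes only in rows, so rows that repeat a pose let the fingers close. It gives the time, the measured TCP pose, the force, the opening and the grip force at its end, in the units of the state.
- readout.read_state(): the state, without advancing time (a new reading comes with each control period).
- cams.capture(name): name is "scene" or "top"; returns a dict with "image" (384x512x3 uint8, blue, green, red), "intrinsics" (3x3 intrinsics, pixels), "xyz" and "rotation" of the camera in the world. Camera axes: x right, y down, z forward; pixel columns grow to the right and rows downward; lengths in m; the calibration is good to about 2 mm. A picture is of the moment at which its call begins. There is no depth.
- bot.hand_in(): hands the job in; it is judged then, once.
The state is a dict: "time_s": time; "joint_positions": joint angles; "qvel": joint speeds; "tau": joint torques, N m; "position": TCP position; "tcp_rot": TCP orientation; "force": force on the tool from outside, world axes, zero at the start; "moment": the same for the moment, N m; "opening": opening from 0.0 (shut) to 1.0 (fully open); "grasp_force": force on a finger pad.
Only numpy, scipy, OpenCV 4.12 (cv2) and the standard library are available. Lean on these libraries where they do the work, as an engineer would, in place of code of your own. Each camera call takes 0.05 s, during which the arm holds its last target. There are 200 camera calls.

## Working session

There is one attempt and no reset: what is moved stays moved. The work goes in short steps, Python scripts to look and compute and a shell command to move; the robot and the scene stay as the last step left them, time stands still between calls to the robot, and variables do not carry over. Pictures are saved under pics/ and viewed, at most 17 in all, crops included, and the job is handed in when it is done.

```bash
ls; mkdir -p pics; python3 - <<'E'
from rig import readout,cams
import cv2,numpy as np
for n in("scene","top"):
    c=cams.capture(n); cv2.imwrite(f"pics/{n}0.png",c["image"]); np.savez(f"/tmp/{n}0.npz",**c)
    print(n,c["intrinsics"].round(1).tolist(),np.round(c["xyz"],3),np.round(c["rotation"],3).tolist())
s=readout.read_state(); print(s["time_s"],s["position"],np.round(s["tcp_rot"],3).tolist())
E
```

```text
pics
scene [[483.1, 0.0, 253.0], [0.0, 483.1, 190.6], [0.0, 0.0, 1.0]] [-0.122 -0.844  1.213] [[0.803, -0.409, 0.434], [-0.596, -0.568, 0.567], [0.014, -0.714, -0.7]]
top [[387.0, 0.0, 258.8], [0.0, 387.0, 191.0], [0.0, 0.0, 1.0]] [0.388 0.058 1.448] [[0.003, -0.992, 0.127], [-1.0, -0.003, 0.002], [-0.002, -0.127, -0.992]]
0.1 [0.19376875 0.59351472 0.22167087] [[-0.951, 0.311, -0.001], [0.311, 0.951, -0.002], [0.0, -0.002, -1.0]]
```

View pics/scene0.png

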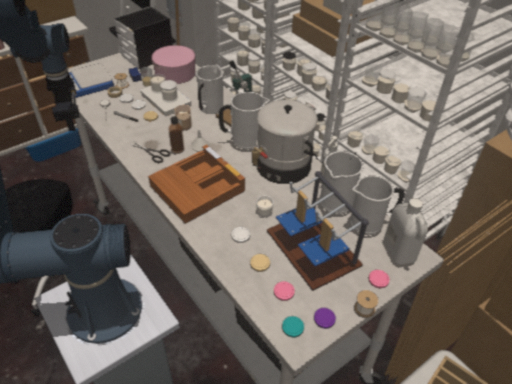

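View pics/top0.png

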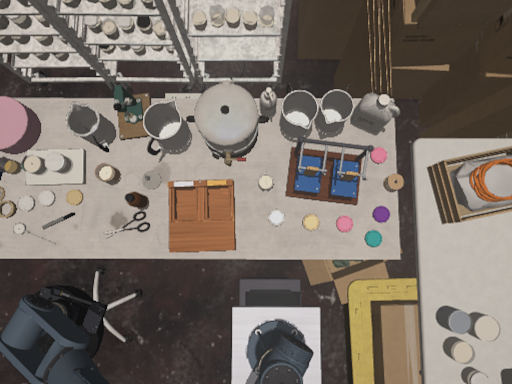

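The top view shows the box at (202,215), with the grey tag at (183,184) (left bay) and the yellow tag at (217,182) (right bay). A white lid lies at (277,218) and a gold one at (311,222). The pink (345,224 and 378,155), purple and turquoise lids are distractors. The white-topped object at (265,183) has height, so it is the candle. The rack with two blue covers is at (328,172).

```bash
cat > h.py <<'E'
import numpy as np,cv2
from rig import cams,readout
def load(n): return dict(np.load(n))
def ray(c,p,z):
    d=c["rotation"]@np.linalg.inv(c["intrinsics"])@np.array([p[0],p[1],1.]); return c["xyz"]+d*(z-c["xyz"][2])/d[2]
def proj(c,P):
    q=c["intrinsics"]@(c["rotation"].T@(np.asarray(P,float)-c["xyz"])); return q[:2]/q[2]
def tri(c1,p1,c2,p2):
    A=[];b=[]
    for c,p in((c1,p1),(c2,p2)):
        d=c["rotation"]@np.linalg.inv(c["intrinsics"])@np.array([p[0],p[1],1.]);d/=np.linalg.norm(d)
        M=np.eye(3)-np.outer(d,d);A.append(M);b.append(M@c["xyz"])
    return np.linalg.solve(sum(A),sum(b))
def blobs(c,lo,hi,roi,amin=15):
    h=cv2.cvtColor(c["image"],cv2.COLOR_BGR2HSV); m=cv2.inRange(h,np.array(lo),np.array(hi))
    k=np.zeros_like(m);x0,y0,x1,y1=roi;k[y0:y1,x0:x1]=m[y0:y1,x0:x1]
    cs,_=cv2.findContours(k,cv2.RETR_EXTERNAL,cv2.CHAIN_APPROX_NONE)
    out=[]
    for q in cs:
        M=cv2.moments(q)
        if M["m00"]>=amin: out.append((M["m10"]/M["m00"],M["m01"]/M["m00"],M["m00"],cv2.minAreaRect(q)))
    return out
E
python3 - <<'E'
from h import *
t=load("/tmp/top0.npz");s=load("/tmp/scene0.npz")
def show(name,c,lo,hi,roi,z):
    for b in blobs(c,lo,hi,roi): print(name,np.round(b[:3],1),np.round(ray(c,b[:2],z)[:2],4),np.round(b[3][1],1),round(b[3][2],1))
show("gold t",t,(12,70,120),(35,255,255),(295,205,330,240),.012)
show("gold s",s,(12,70,120),(35,255,255),(245,250,275,275),.012)
show("silv t",t,(0,0,205),(180,60,255),(262,205,292,232),.012)
show("silv s",s,(0,0,200),(180,60,255),(225,222,255,246),.012)
show("blue t",t,(100,120,50),(125,255,255),(285,140,375,210),.088)
show("blue s",s,(100,120,50),(125,255,255),(265,190,360,275),.088)
show("tagG t",t,(18,150,120),(32,255,255),(200,172,240,192),.069)
show("tagG s",s,(18,150,120),(32,255,255),(200,140,250,185),.069)
show("tagS t",t,(0,0,170),(180,50,255),(165,176,200,190),.069)
show("tagS s",s,(0,0,170),(180,50,255),(200,140,250,170),.069)
show("boxwood t",t,(0,100,60),(15,255,255),(160,172,245,260),.048)
a=cv2.resize(t["image"][140:265,155:410],None,fx=3,fy=3,interpolation=cv2.INTER_CUBIC)
cv2.imwrite("pics/crop_t.png",a)
b=cv2.resize(s["image"][130:330,140:400],None,fx=3,fy=3,interpolation=cv2.INTER_CUBIC)
cv2.imwrite("pics/crop_s.png",b)
E
```

```text
gold t [310.5 221.7 176.5] [ 0.4574 -0.1306] [15. 15.] 90.0
gold s [259.6 262.1 242. ] [ 0.4512 -0.1356] [16. 19.] 90.0
silv t [276.1 216.8 120. ] [ 0.4751 -0.0033] [13.6 12.4] 36.9
silv s [240.3 233.3 136. ] [ 0.4704 -0.0058] [15.  12.6] 14.0
blue t [343.6 188.1 326.5] [ 0.5731 -0.2396] [24.7 15.3] 6.0
blue t [306.9 183.4 307.5] [ 0.5897 -0.1098] [24.7 15.1] 8.1
blue t [349.5 165.9 119. ] [ 0.6531 -0.2624] [10. 16.] 90.0
blue t [335.4 167.3  31.5] [ 0.648  -0.2119] [ 5.5 17.5] 5.7
blue t [310.5 161.  148. ] [ 0.6704 -0.1236] [19.5 10.3] 3.6
blue s [321.1 249.9 634.5] [ 0.5898 -0.2517] [26.8 41.6] 63.4
blue s [297.  221.6 471. ] [ 0.6045 -0.1239] [22.1 37. ] 71.6
tagG s [231.8 170.   34.5] [0.5886 0.2108] [14.8  3.5] 45.0
tagS t [183.  180.2 176.5] [0.6024 0.3347] [10. 30.] 90.0
tagS s [232.8 156.8 506.5] [0.6323 0.2674] [47.8 19.4] 23.2
tagS s [213.  140.9  16. ] [0.6244 0.3867] [ 2. 18.] 90.0
boxwood t [ 201.3  217.7 4214.5] [0.469  0.2688] [70.1 66. ] 88.3
```

View pics/crop_t.png

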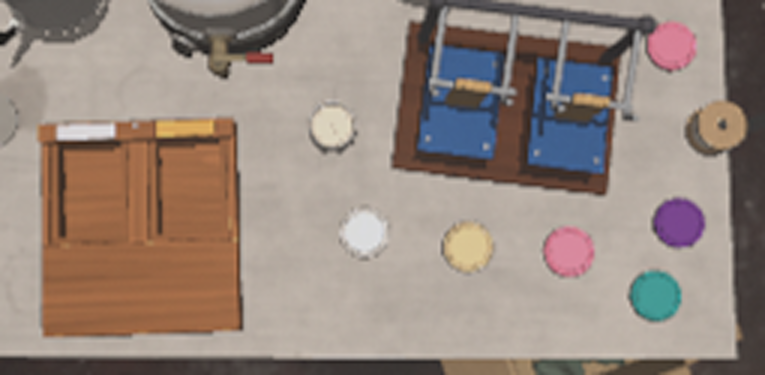

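View pics/crop_s.png

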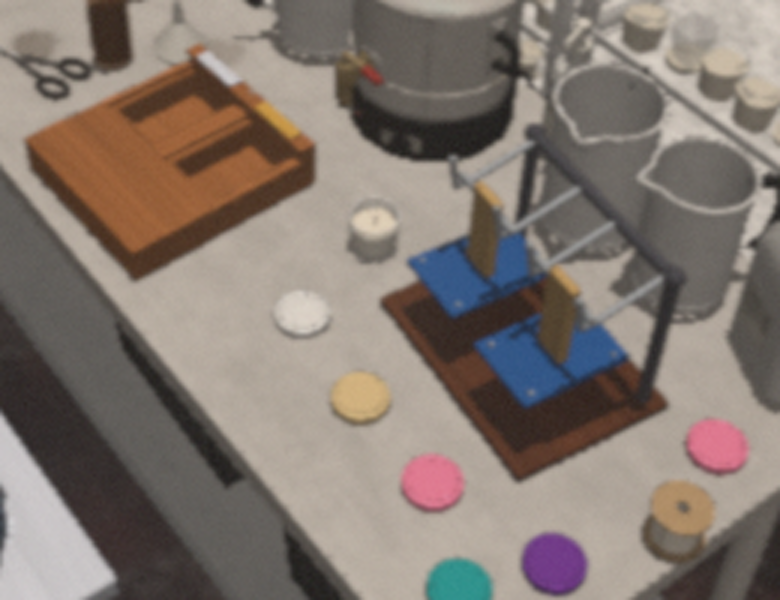

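Two lids are present: silver at (276,217) and gold at (311,222). They match in colour and lie in front of the rack. Next I refine the box and rack.

```bash
python3 - <<'E'
from h import *
t=load("/tmp/top0.npz");s=load("/tmp/scene0.npz")
def show(name,c,lo,hi,roi,z,amin=15):
    for b in blobs(c,lo,hi,roi,amin): print(name,np.round(b[:3],1),np.round(ray(c,b[:2],z)[:2],4),np.round(b[3][1],1),round(b[3][2],1))
show("tagG t",t,(15,130,150),(32,255,255),(200,172,240,192),.069)
show("tagG s",s,(15,130,150),(32,255,255),(218,155,245,185),.069)
show("tagS t",t,(0,0,180),(180,40,255),(168,176,198,190),.069)
show("tagS s",s,(0,0,170),(180,40,255),(203,145,222,160),.069)
# box mask edges in top
h=cv2.cvtColor(t["image"],cv2.COLOR_BGR2HSV);m=cv2.inRange(h,np.array((0,90,50)),np.array((18,255,255)))
L=[(np.where(m[v,160:190])[0][0]+160,v) for v in range(195,246)]
F=[(u,np.where(m[225:262,u])[0][-1]+225) for u in range(175,230)]
R=[(np.where(m[v,220:245])[0][-1]+220,v) for v in range(195,246)]
for n,P,off,z in(("left",L,-.5,.048),("front",F,.5,.048),("right",R,.5,.048),("right0",R,.5,0)):
    P=np.array(P,float)
    if n=="front":P[:,1]+=off
    else:P[:,0]+=off
    vx,vy,x,y=cv2.fitLine(P.astype(np.float32),cv2.DIST_HUBER,0,.01,.01).ravel()
    a=ray(t,(x-20*vx,y-20*vy),z);b=ray(t,(x+20*vx,y+20*vy),z);print(n,a[:2].round(4),b[:2].round(4),np.degrees(np.arctan2(*(b-a)[[1,0]])).round(2))
# handles: wood in rack
show("hand t",t,(10,60,120),(30,255,255),(295,150,370,185),.194,4)
show("hand s",s,(10,60,90),(30,255,255),(285,185,340,260),.194,4)
# prong tips/ rod etc: enlarged rack crops
r=np.vstack([cv2.resize(t["image"][138:210,285:380],(760,576),interpolation=cv2.INTER_CUBIC)]);cv2.imwrite("pics/rack_t.png",r)
r=cv2.resize(s["image"][170:290,262:372],None,fx=5,fy=5,interpolation=cv2.INTER_CUBIC);cv2.imwrite("pics/rack_s.png",r)
E
```

```text
tagG t [216.5 182.3  75.5] [0.5954 0.2137] [ 5. 19.] 90.0
tagG s [232.  169.6  45. ] [0.5899 0.212 ] [16.3  3.5] 45.0
tagS t [183.3 183.1  68.5] [0.5921 0.3331] [ 4. 18.] 90.0
tagS t [183.6 177.5  80.5] [0.6124 0.3327] [ 3. 27.] 90.0
tagS s [214.8 152.3  63.5] [0.593  0.3268] [14.7  9.4] 5.2
left [0.5332 0.3894] [0.3889 0.3847] -178.11
front [0.3478 0.3353] [0.3527 0.1924] -88.06
right [0.557 0.153] [0.4122 0.1476] -177.87
right0 [0.5628 0.1562] [0.413  0.1506] -177.87
hand t [351.5 173.   28.5] [ 0.6087 -0.2435] [12.   3.5] 7.1
hand t [312.7 168.2  27.5] [ 0.6246 -0.1162] [11.2  3.5] 7.1
hand s [295.6 252.6  20. ] [ 0.461  -0.2743] [ 7.6 11.2] 53.1
hand s [328.9 239.2   5. ] [ 0.5651 -0.2924] [1.9 9. ] 14.0
hand s [327.9 223.4  46.5] [ 0.6027 -0.2482] [12.3  4.7] 50.2
hand s [303.2 212.5   4. ] [ 0.5736 -0.1753] [ 1.4 11.9] 6.3
hand s [301.7 194.8  42. ] [ 0.6172 -0.1176] [11.3 14.1] 48.0
```

View pics/rack_t.png

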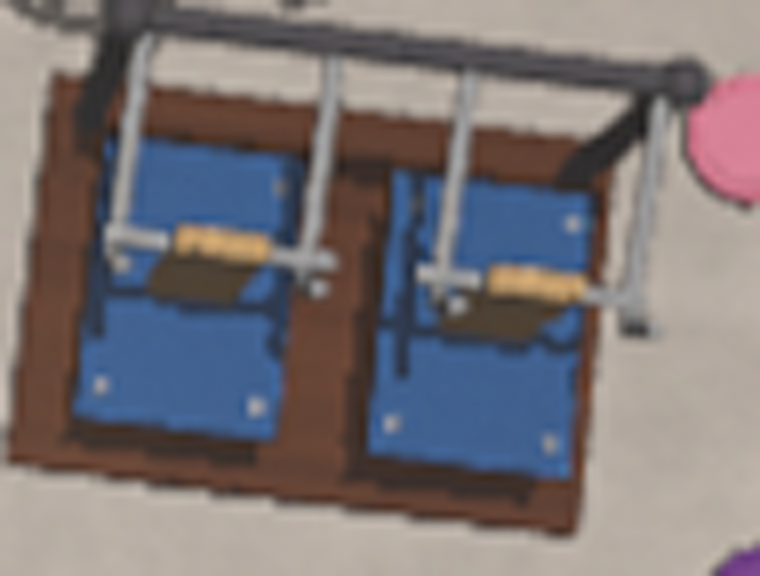

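View pics/rack_s.png

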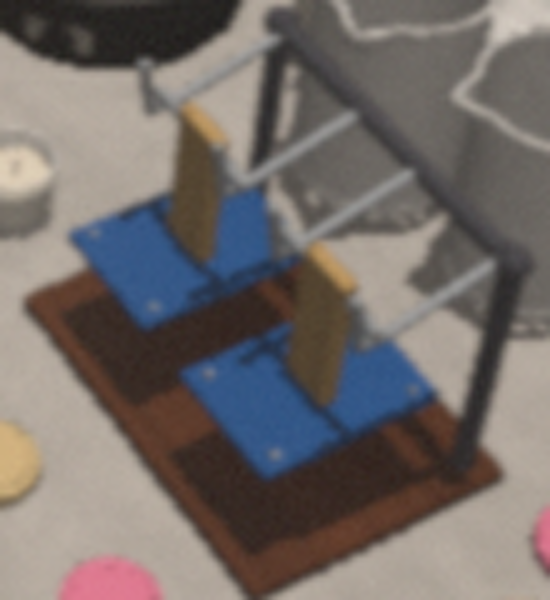

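The rack crops show both covers hanging, rack yaw about -7°, box yaw about +2°. Covers' handles are at about (0.624,-0.116) and (0.608,-0.244). I move above the silver lid.

```bash
python3 -m inch '[[14,-30,0,-35,8.7],[27.9,-59.8,0,-70,8.7],[27.9,-59.8,0,-70,8.7],[27.9,-59.8,0,-70,8.7],[27.9,-59.8,0,-70,8.7],[27.9,-59.8,0,-70,8.7],[27.9,-59.8,0,-70,8.7],[27.9,-59.8,0,-70,8.7],[27.9,-59.8,0,-70,8.7],[27.9,-59.8,0,-70,8.7]]'
```

```text
time_s: 0.93
position: [0.3704, 0.2146, 0.2225]
tcp_rot: [[-0.028, 1.0, -0.0], [1.0, 0.028, -0.0], [-0.0, -0.0, -1.0]]
force: [1.7, 0.7, 0.5]
opening: 0.999
grasp_force: 0.0
```

```bash
python3 -m inch '[[10.3,-21.9,-12,0,8.7],[10.3,-21.9,-12,0,8.7],[10.3,-21.9,-12,0,8.7],[10.3,-21.9,-12,0,8.7],[10.3,-21.9,-12,0,8.7],[10.3,-21.9,-12,0,8.7],[10.3,-21.9,-12,0,8.7],[10.3,-21.9,-12,0,8.7],[10.3,-21.9,-12,0,8.7]]'; python3 - <<'E'
from h import *
a=[]
for n in("scene","top"):
    c=cams.capture(n);np.savez(f"/tmp/{n}1.npz",**c)
    p=readout.read_state()["position"];q=proj(c,p);print(n,q,proj(c,[.473,-.004,.012]))
    u,v=q.astype(int);a.append(cv2.resize(c["image"][max(v-45,0):v+45,u-60:u+60],(480,360),interpolation=cv2.INTER_CUBIC)[:300])
cv2.imwrite("pics/g1.png",np.vstack(a))
E
```

```text
time_s: 1.68
position: [0.4728, -0.0032, 0.1017]
tcp_rot: [[-0.031, 1.0, -0.002], [1.0, 0.031, 0.001], [0.001, -0.002, -1.0]]
force: [-0.4, -0.3, -0.0]
opening: 1.004
grasp_force: 0.0
scene [240.00457087 213.54565071] [240.61750965 232.61742228]
top [276.74127328 216.09692292] [276.29445974 217.40583371]
```

View pics/g1.png

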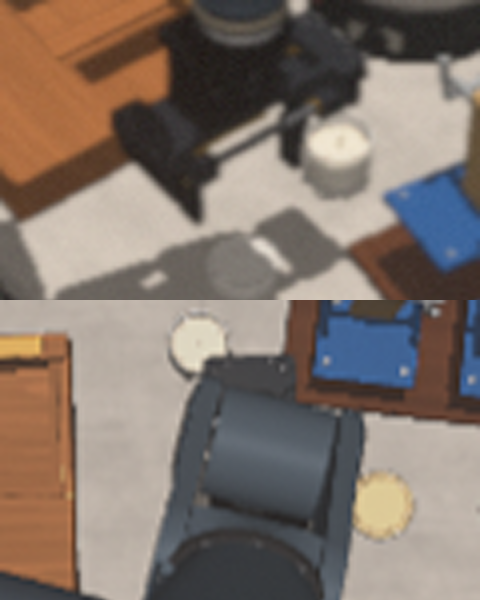

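The gripper is centred over the silver lid, with the projected TCP matching the midpoint of the fingers. I descend and grip.

```bash
python3 -m inch '[[0,0,-4,0,8.7],[0,0,-7,0,8.7],[0,0,-8.5,0,8.7],[0,0,-9.5,0,8.7],[0,0,-9.7,0,8.7],[0,0,-9.7,0,5.5],[0,0,-9.7,0,5.5],[0,0,-9.7,0,5.5],[0,0,-9.7,0,5.5],[0,0,-9.7,0,5.5]]'; python3 -m inch '[[0,0,0,0,5.5],[0,0,0,0,5.5],[0,0,3,0,5.5],[0,0,6,0,5.5],[0,0,10,0,5.5],[0,0,13,0,5.5]]'
```

```text
time_s: 2.62
position: [0.4739, -0.0026, 0.0064]
tcp_rot: [[-0.033, 0.999, 0.002], [0.999, 0.033, -0.0], [-0.001, 0.002, -1.0]]
force: [0.0, 0.0, 1.0]
opening: 0.707
grasp_force: 0.2
time_s: 3.12
position: [0.4731, -0.0026, 0.1374]
tcp_rot: [[-0.033, 0.999, 0.0], [0.999, 0.033, -0.0], [-0.0, 0.0, -1.0]]
force: [0.8, -0.2, 0.3]
opening: 0.675
grasp_force: 29.9
```

```bash
python3 -m inch '[[5.1,33.3,0,0,5.5],[5.1,33.3,0,0,5.5],[5.1,33.3,0,0,5.5],[5.1,33.3,0,0,5.5],[5.1,33.3,0,0,5.5],[5.1,33.3,0,0,5.5],[5.1,33.3,0,0,5.5],[5.1,33.3,0,0,5.5],[5.1,33.3,0,0,5.5],[5.1,33.3,0,0,5.5]]';python3 -m inch '[[0,0,-3,0,5.5],[0,0,-3.8,0,5.5],[0,0,-3.8,0,5.5]]'; python3 - <<'E'
from h import *
a=[]
for n in("scene","top"):
    c=cams.capture(n);np.savez(f"/tmp/{n}2.npz",**c)
    p=readout.read_state()["position"];q=proj(c,p);print(n,q)
    u,v=q.astype(int);a.append(cv2.resize(c["image"][max(v-45,0):v+45,u-60:u+60],(480,360),interpolation=cv2.INTER_CUBIC)[:300])
cv2.imwrite("pics/g2.png",np.vstack(a))
E
```

```text
time_s: 3.95
position: [0.5238, 0.3328, 0.1351]
tcp_rot: [[-0.037, 0.999, 0.0], [0.999, 0.037, 0.0], [0.0, 0.0, -1.0]]
force: [-0.2, 0.1, -0.8]
opening: 0.677
grasp_force: 29.9
time_s: 4.2
position: [0.5213, 0.3278, 0.0947]
tcp_rot: [[-0.032, 0.999, -0.008], [0.999, 0.032, -0.004], [-0.003, -0.008, -1.0]]
force: [-0.4, -0.1, -1.0]
opening: 0.676
grasp_force: 29.9
scene [197.75969464 153.645788  ]
top [182.37112092 201.15136961]
```

View pics/g2.png

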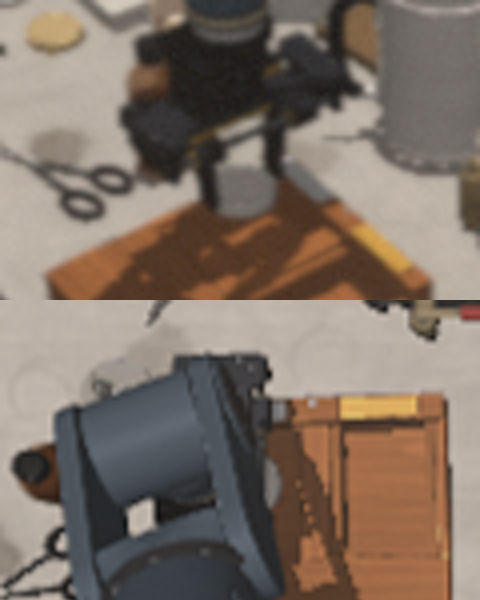

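The silver lid is held centred above the left (grey) bay; the bottle stands clear to the left. I lower into the bay.

```bash
python3 -m inch '[[0,0,-1,0,5.5],[0,0,-3,0,5.5],[0,0,-5,0,5.5],[0,0,-5,0,5.5],[0,0,-5,0,5.5]]'
```

```text
time_s: 4.72
position: [0.5238, 0.3299, 0.0471]
tcp_rot: [[-0.033, 0.999, -0.002], [0.999, 0.033, -0.001], [-0.001, -0.002, -1.0]]
force: [0.7, 0.6, 0.0]
opening: 0.672
grasp_force: 29.9
```

```bash
python3 -m inch '[[0,0,-1.5,0,5.5],[0,0,-2.6,0,5.5],[0,0,-3.0,0,5.5],[0,0,-3.0,0,5.5],[0,0,-3.0,0,7.2],[0,0,-3.0,0,7.2],[0,0,-3.0,0,7.2],[0,0,-3.0,0,7.2]]'; python3 -m inch '[[0,0,2,0,7.2],[0,0,5,0,7.2],[0,0,9,0,7.2],[0,0,13,0,7.2]]'
```

```text
time_s: 5.38
position: [0.5247, 0.3307, 0.0183]
tcp_rot: [[-0.033, 0.999, 0.001], [0.999, 0.033, 0.0], [0.0, 0.001, -1.0]]
force: [0.4, -0.1, 0.7]
opening: 0.814
grasp_force: 0.0
time_s: 5.72
position: [0.5234, 0.3301, 0.1483]
tcp_rot: [[-0.033, 0.999, -0.002], [0.999, 0.033, -0.001], [-0.001, -0.002, -1.0]]
force: [1.2, -0.4, -1.0]
opening: 0.827
grasp_force: 0.0
```

```bash
python3 -m inch '[[-6,-36,-1,0,8.7],[-6,-36,-1,0,8.7],[-6,-36,-1,0,8.7],[-6,-36,-1,0,8.7],[-6,-36,-1,0,8.7],[-6,-36,-1,0,8.7],[-6,-36,-1,0,8.7],[-6,-36,-1,0,8.7],[-6,-36,-1,0,8.7],[-6,-36,-1,0,8.7]]'; python3 - <<'E'
from h import *
t=cams.capture("top");s=cams.capture("scene");np.savez("/tmp/top3.npz",**t)
for n,c,lo,hi,roi,z in(("gold t",t,(12,70,120),(35,255,255),(285,200,335,250),.012),("gold s",s,(12,70,120),(35,255,255),(235,245,285,285),.012),("silv s bay",s,(0,0,110),(180,70,255),(160,150,235,210),.018),("silv t bay",t,(0,0,120),(180,70,255),(170,188,205,220),.018)):
    for b in blobs(c,lo,hi,roi): print(n,np.round(b[:3],1),np.round(ray(c,b[:2],z)[:2],4))
E
```

```text
time_s: 6.55
position: [0.4644, -0.0346, 0.138]
tcp_rot: [[-0.027, 1.0, 0.001], [1.0, 0.027, -0.002], [-0.002, 0.001, -1.0]]
force: [0.1, -0.0, -0.6]
opening: 1.001
grasp_force: 0.0
gold s [259.6 262.  242. ] [ 0.4512 -0.1353]
silv s bay [163.9 205.   70.5] [0.3297 0.2465]
silv s bay [197.3 169.6 101.5] [0.5182 0.3338]
silv s bay [221.2 154.3 172.5] [0.6381 0.3548]
silv s bay [175.  157.6 277. ] [0.4856 0.4406]
silv t bay [186.8 203.2 206.5] [0.5241 0.3282]
```

```bash
python3 -m inch '[[-0.9,-10.1,-4,0,8.7],[-0.9,-10.1,-6,0,8.7],[-0.9,-10.1,-8,0,8.7],[-0.9,-10.1,-9,0,8.7],[-0.9,-10.1,-9,0,8.7],[-0.9,-10.1,-9,0,8.7]]'
```

```text
time_s: 7.15
position: [0.4549, -0.1291, 0.0471]
tcp_rot: [[-0.034, 0.999, -0.002], [0.999, 0.034, 0.002], [0.002, -0.002, -1.0]]
force: [-0.3, -0.5, 0.1]
opening: 1.003
grasp_force: 0.0
```

```bash
python3 -m inch '[[0.1,-0.3,-2.5,0,8.7],[0.1,-0.3,-3.8,0,8.7],[0.1,-0.3,-4.2,0,8.7],[0.1,-0.3,-4.2,0,5.5],[0.1,-0.3,-4.2,0,5.5],[0.1,-0.3,-4.2,0,5.5],[0.1,-0.3,-4.2,0,5.5],[0.1,-0.3,-4.2,0,5.5],[0.1,-0.3,-4.2,0,5.5]]'; python3 -m inch '[[0,0,0,0,5.5],[0,0,0,0,5.5],[0,0,3,0,5.5],[0,0,6,0,5.5],[0,0,10,0,5.5],[0,0,13,0,5.5],[0,0,13,0,5.5]]'
```

```text
time_s: 7.9
position: [0.4568, -0.1336, 0.0063]
tcp_rot: [[-0.033, 0.999, 0.001], [0.999, 0.033, -0.001], [-0.001, 0.001, -1.0]]
force: [1.0, 1.7, 4.5]
opening: 0.672
grasp_force: 30.0
time_s: 8.48
position: [0.4593, -0.1352, 0.1406]
tcp_rot: [[-0.033, 0.999, 0.01], [0.999, 0.033, -0.006], [-0.006, 0.009, -1.0]]
force: [0.2, 0.5, 0.2]
opening: 0.671
grasp_force: 29.8
```

```bash
python3 -m inch '[[7.2,34.4,0,0,5.5],[7.2,34.4,0,0,5.5],[7.2,34.4,0,0,5.5],[7.2,34.4,0,0,5.5],[7.2,34.4,0,0,5.5],[7.2,34.4,0,0,5.5],[7.2,34.4,0,0,5.5],[7.2,34.4,0,0,5.5],[7.2,34.4,0,0,5.5],[7.2,34.4,0,0,5.5]]';python3 -m inch '[[0,0,-3,0,5.5],[0,0,-6,0,5.5],[0,0,-8.5,0,5.5],[0,0,-8.5,0,5.5],[0,0,-8.5,0,5.5]]'
```

```text
time_s: 9.32
position: [0.5286, 0.2145, 0.1348]
tcp_rot: [[-0.038, 0.999, 0.001], [0.999, 0.038, 0.001], [0.001, 0.001, -1.0]]
force: [0.4, 0.4, -0.7]
opening: 0.672
grasp_force: 29.8
time_s: 9.73
position: [0.5265, 0.2092, 0.049]
tcp_rot: [[-0.032, 0.999, -0.005], [0.999, 0.032, -0.001], [-0.001, -0.005, -1.0]]
force: [0.3, 0.0, 1.1]
opening: 0.672
grasp_force: 29.8
```

```bash
python3 -m inch '[[0,0,-1.5,0,5.5],[0,0,-2.8,0,5.5],[0,0,-3.1,0,5.5],[0,0,-3.1,0,5.5],[0,0,-3.1,0,7.2],[0,0,-3.1,0,7.2],[0,0,-3.1,0,7.2],[0,0,-3.1,0,7.2]]'; python3 -m inch '[[0,0,2,0,7.2],[0,0,5,0,7.2],[0,0,9,0,7.2],[0,0,13,0,7.2],[0,-4,17,0,7.2],[0,-8,21,0,7.2],[0,-12,25,0,7.2]]'; python3 - <<'E'
from h import *
c=cams.capture("top");np.savez("/tmp/top4.npz",**c)
cv2.imwrite("pics/t4.png",cv2.resize(c["image"][130:270,150:410],None,fx=3,fy=3,interpolation=cv2.INTER_CUBIC))
E
```

```text
time_s: 10.4
position: [0.5288, 0.2106, 0.0204]
tcp_rot: [[-0.033, 0.999, 0.002], [0.999, 0.033, 0.0], [0.0, 0.002, -1.0]]
force: [-0.7, -0.8, -0.1]
opening: 0.814
grasp_force: 0.0
time_s: 10.98
position: [0.5278, 0.1216, 0.2401]
tcp_rot: [[-0.035, 0.999, 0.001], [0.999, 0.035, -0.0], [-0.0, 0.001, -1.0]]
force: [0.5, 0.2, -0.3]
opening: 0.825
grasp_force: 0.0
```

View pics/t4.png

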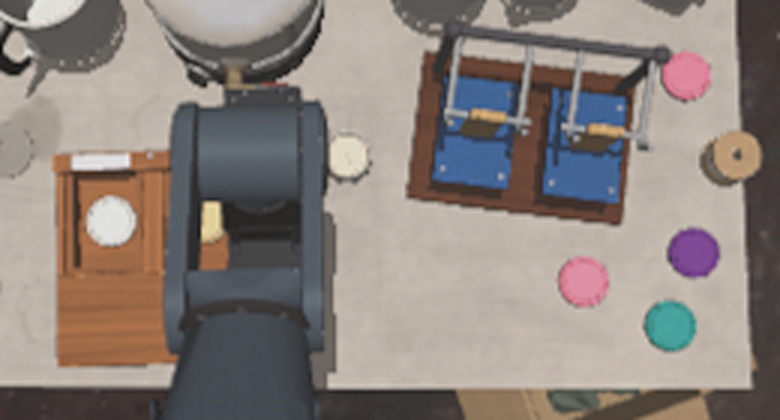

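The top view shows the silver lid centred in the grey bay and the gold one in the yellow bay; the bystanders are unmoved. I go above the left cover.

```bash
python3 -m inch '[[9.3,-23.5,1,-9,5],[9.3,-23.5,1,-9,5],[9.3,-23.5,1,-9,5],[9.3,-23.5,1,-9,5],[9.3,-23.5,1,-9,5],[9.3,-23.5,1,-9,5],[9.3,-23.5,1,-9,5],[9.3,-23.5,1,-9,5],[9.3,-23.5,1,-9,5],[9.3,-23.5,1,-9,5]]'
```

```text
time_s: 11.87
position: [0.6203, -0.1113, 0.2477]
tcp_rot: [[0.122, 0.992, -0.001], [0.992, -0.122, 0.001], [0.001, -0.002, -1.0]]
force: [0.5, 0.2, -0.4]
opening: 0.576
grasp_force: 0.0
```

```bash
python3 -m inch '[[0.1,-0.6,-2,0,5],[0.1,-0.6,-4,0,5],[0.1,-0.6,-4.6,0,5],[0.1,-0.6,-4.6,0,5],[0.1,-0.6,-4.6,0,5]]'; python3 - <<'E'
from h import *
c=cams.capture("scene");np.savez("/tmp/s5.npz",**c)
p=readout.read_state()["position"];q=proj(c,p);print(q,proj(c,[.6246,-.1162,.194]),proj(c,[.621,-.117,.194]))
u,v=(298,200)
cv2.imwrite("pics/g5.png",cv2.resize(c["image"][v-40:v+40,u-50:u+50],(800,640),interpolation=cv2.INTER_CUBIC)[:600])
E
```

```text
time_s: 12.28
position: [0.6221, -0.1176, 0.2022]
tcp_rot: [[0.122, 0.993, -0.0], [0.993, -0.122, 0.0], [0.0, -0.001, -1.0]]
force: [0.2, -0.9, 0.8]
opening: 0.574
grasp_force: 0.0
[303.42034359 192.0512063 ] [303.22744077 193.53989231] [302.49268295 194.18662357]
```

View pics/g5.png

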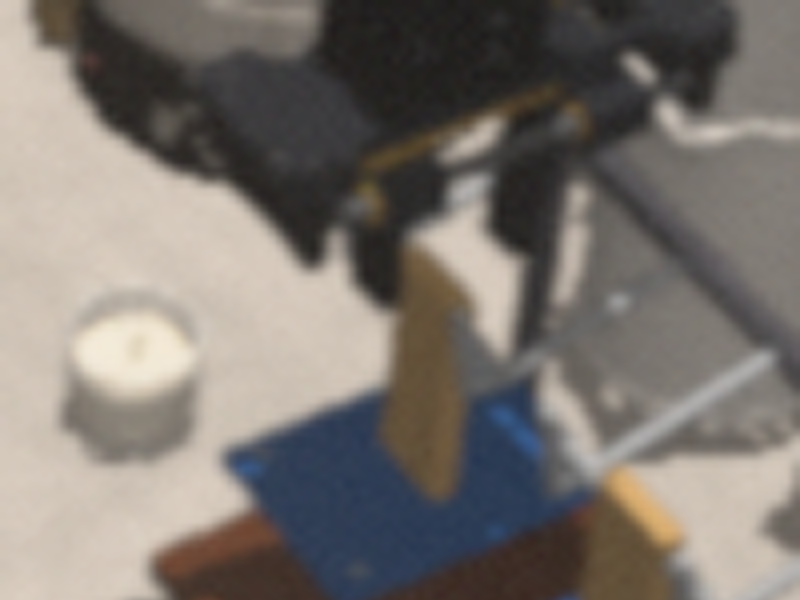

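The handle top is at about (437,272) in the crop and lies centred between the finger tips (380,300) and (515,245). I descend and pinch.

```bash
python3 -m inch '[[-0.1,0.2,-2,0,5],[-0.1,0.2,-3.5,0,5],[-0.1,0.2,-4.5,0,5],[-0.1,0.2,-4.6,0,5],[-0.1,0.2,-4.6,0,3],[-0.1,0.2,-4.6,0,2],[-0.1,0.2,-4.6,0,1.6],[-0.1,0.2,-4.6,0,1.4]]';python3 -m inch '[[0,0,0,0,1.2],[0,0,0,0,1.1],[0,0,0,0,1],[0,0,0,0,0.9]]'
```

```text
time_s: 13.0
position: [0.6219, -0.1172, 0.157]
tcp_rot: [[0.124, 0.992, 0.002], [0.992, -0.124, -0.001], [-0.0, 0.002, -1.0]]
force: [0.4, 0.0, 0.8]
opening: 0.357
grasp_force: 0.0
time_s: 13.33
position: [0.622, -0.1171, 0.1564]
tcp_rot: [[0.124, 0.992, 0.002], [0.992, -0.124, -0.001], [-0.0, 0.002, -1.0]]
force: [0.5, 0.3, 0.9]
opening: 0.135
grasp_force: 30.0
```

```bash
python3 -m inch '[[0,0,0,0,0.9],[0,0,0.5,0,0.9],[0,0,1.2,0,0.9],[0,0,2,0,0.9],[0,0,3,0,0.9],[0,0,4,0,0.9],[0,0,5,0,0.9],[0,0,6,0,0.9],[0,0,6,0,0.9],[0,0,6,0,0.9]]'
```

```text
time_s: 14.17
position: [0.6217, -0.1171, 0.2171]
tcp_rot: [[0.123, 0.992, 0.002], [0.992, -0.123, -0.001], [-0.001, 0.002, -1.0]]
force: [-0.9, -0.1, -1.6]
opening: 0.131
grasp_force: 30.0
```

```bash
python3 -m inch '[[-1,0.12,0,0,0.9],[-2.5,0.3,0,0,0.9],[-4.5,0.55,0,0,0.9],[-6.5,0.8,0,0,0.9],[-8.5,1.05,0,0,0.9],[-10.5,1.3,0,0,0.9],[-12.5,1.55,0,0,0.9],[-13.5,1.7,0,0,0.9],[-13.5,1.7,0,0,0.9]]'; python3 - <<'E'
from rig import readout
p=readout.read_state();print(p["position"])
import numpy as np
ux=np.array([.9994,.034]);uy=np.array([-.034,.9994])
for n,y in(("S",.060),("G",-.060)):
  for x in(-.062,-.03,.049): print(n,x,(ux*(.4865+x)+uy*(.2528+y)).round(4))
E
```

```text
time_s: 14.92
position: [0.4834, -0.0989, 0.2154]
tcp_rot: [[0.124, 0.992, -0.004], [0.992, -0.124, 0.002], [0.001, -0.004, -1.0]]
force: [-0.3, 0.8, -1.9]
opening: 0.133
grasp_force: 30.0
[ 0.48340408 -0.09886846  0.21540462]
S -0.062 [0.4136 0.327 ]
S -0.03 [0.4456 0.3281]
S 0.049 [0.5245 0.3308]
G -0.062 [0.4177 0.2071]
G -0.03 [0.4497 0.2082]
G 0.049 [0.5286 0.2109]
```

```bash
python3 -m inch '[[-7.3,42.7,0,9,0.9],[-7.3,42.7,0,9,0.9],[-7.3,42.7,0,9,0.9],[-7.3,42.7,0,9,0.9],[-7.3,42.7,0,9,0.9],[-7.3,42.7,0,9,0.9],[-7.3,42.7,0,9,0.9],[-7.3,42.7,0,9,0.9],[-7.3,42.7,0,9,0.9],[-7.3,42.7,0,9,0.9]]';python3 -m inch '[[0,0,-2,0,0.9],[0,0,-5,0,0.9],[0,0,-5,0,0.9],[0,0,-5,0,0.9]]'
```

```text
time_s: 15.75
position: [0.4168, 0.3138, 0.216]
tcp_rot: [[-0.033, 0.999, 0.002], [0.999, 0.033, 0.001], [0.001, 0.002, -1.0]]
force: [0.0, -0.3, -1.7]
opening: 0.133
grasp_force: 30.0
time_s: 16.08
position: [0.4155, 0.311, 0.1646]
tcp_rot: [[-0.034, 0.999, -0.004], [0.999, 0.034, -0.001], [-0.001, -0.004, -1.0]]
force: [-0.2, -1.0, -1.6]
opening: 0.138
grasp_force: 30.0
```

```bash
python3 -m inch '[[-0.2,1.6,-1.5,0,0.9],[-0.2,1.6,-3,0,0.9],[-0.2,1.6,-3.4,0,0.9],[-0.2,1.6,-3.4,0,0.9],[-0.2,1.6,-3.4,0,0.9]]'; python3 - <<'E'
from h import *
from rig import readout
p=readout.read_state();print(p["position"],p["force"])
for n in("top","scene"):
    c=cams.capture(n);np.savez(f"/tmp/{n}6.npz",**c);h=cv2.cvtColor(c["image"],cv2.COLOR_BGR2HSV)
    for b in blobs(c,(95,100,40),(125,255,255),(120,140,250,260),20): print(n,np.round(b[:3],1),ray(c,b[:2],.06)[:2].round(4),b[3])
    cr=c["image"][165:260,155:255] if n=="top" else c["image"][130:225,140:250]
    cv2.imwrite(f"pics/{n}6.png",cv2.resize(cr,None,fx=6,fy=6,interpolation=cv2.INTER_CUBIC))
a=cv2.imread("pics/top6.png");b=cv2.imread("pics/scene6.png")
cv2.imwrite("pics/b6.png",cv2.resize(np.hstack([a,b]),(800,int(800*570/1260))))
E
```

```text
time_s: 16.5
position: [0.4151, 0.3267, 0.133]
tcp_rot: [[-0.032, 0.999, 0.001], [0.999, 0.032, 0.001], [0.001, 0.001, -1.0]]
force: [-0.8, 0.5, -2.2]
opening: 0.137
grasp_force: 30.0
[0.41510791 0.32665427 0.13296188] [-0.75101894  0.45178782 -2.20250697]
top [191.4 232.4 214.5] [0.4159 0.3009] ((190.5, 232.0), (34.0, 9.0), 90.0)
scene [171.5 174.6 377. ] [0.4081 0.3227] ((171.4842529296875, 174.00819396972656), (17.992755889892578, 35.55964660644531), 62.52556610107422)
```

View pics/b6.png

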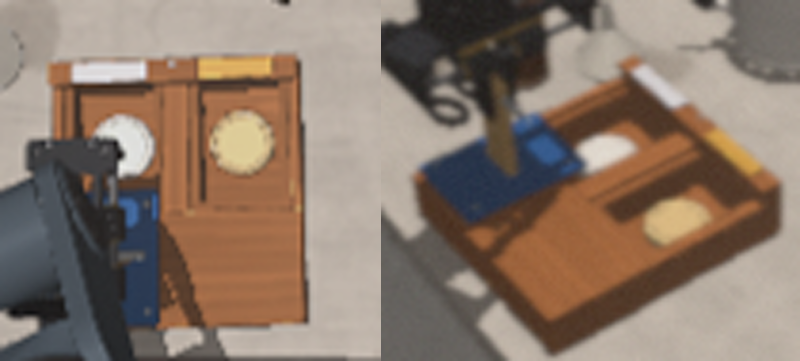

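The top view shows both lids in their bays and the cover over the deck; its right edge is near crop x≈157. I measure the plate's edges.

```bash
cat >> h.py <<'E'
UX=np.array([.9994,.034]);UY=np.array([-.034,.9994])
def box(p): return np.round([UX@p[:2]-.4865,UY@p[:2]-.2528],4)
def edge(c,us,vs,z,ax,side):
    """sub-pixel blue edge along rows (ax=0) or columns (ax=1); side -1 last blue / +1 first blue"""
    f=c["image"].astype(float);d=f[:,:,0]-f[:,:,2];P=[]
    rng=vs if ax==0 else us
    for k in range(*rng):
        l=d[k,us[0]:us[1]] if ax==0 else d[vs[0]:vs[1],k]
        o=us[0] if ax==0 else vs[0]
        hi=np.percentile(l,90);lo=np.percentile(l,10);w=np.where(l>(hi+lo)/2)[0]
        if hi-lo<30 or len(w)==0: continue
        i=w[-1] if side<0 else w[0]; j=i+1 if side<0 else i-1
        if not 0<=j<len(l): continue
        t=(l[i]-(hi+lo)/2)/(l[i]-l[j]+1e-6); x=o+i+(t if side<0 else -t)
        P.append((x,k) if ax==0 else (k,x))
    P=np.array(P,np.float32);vx,vy,x,y=cv2.fitLine(P,cv2.DIST_HUBER,0,.01,.01).ravel()
    a=ray(c,(x-10*vx,y-10*vy),z);b=ray(c,(x+10*vx,y+10*vy),z)
    return box(a),box(b),len(P)
E
python3 - <<'E'
from h import *
t=load("/tmp/top6.npz")
print("right",edge(t,(186,210),(218,247),.0645,0,-1))
print("front",edge(t,(188,194),(236,256),.0645,1,-1))
# same-kind check: tags & box edges
c=load("/tmp/top4.npz")
E
```

```text
right (array([-0.0246,  0.0148]), array([-0.0954,  0.0146]), 29)
front (array([-0.1198,  0.0721]), array([-0.1257,  0.0016]), 6)
```

```bash
python3 -m inch '[[0,0,-0.3,0,0.9],[0,0,-0.5,0,0.9],[0,0,-0.6,0,0.9],[0,0,-0.6,0,0.9]]'
```

```text
time_s: 16.93
position: [0.4139, 0.3267, 0.1258]
tcp_rot: [[-0.033, 0.999, -0.0], [0.999, 0.033, -0.0], [-0.0, -0.0, -1.0]]
force: [-0.5, 0.5, -1.0]
opening: 0.138
grasp_force: 30.0
```

```bash
python3 -m inch '[[0,0,-0.1,0,0.9],[0,0,-0.2,0,0.9],[0,0,-0.2,0,0.9]]'
```

```text
time_s: 17.18
position: [0.4141, 0.3272, 0.1248]
tcp_rot: [[-0.033, 0.999, 0.001], [0.999, 0.033, 0.001], [0.001, 0.001, -1.0]]
force: [-1.2, 0.0, 4.5]
opening: 0.137
grasp_force: 30.0
```

```bash
python3 -m inch '[[1,0.03,0.05,0,0.9],[2.2,0.08,0.05,0,0.9],[3.4,0.12,0.05,0,0.9],[4.6,0.16,0.05,0,0.9],[5.8,0.2,0.05,0,0.9],[7,0.24,0.05,0,0.9],[8.2,0.28,0.05,0,0.9],[9.2,0.31,0.05,0,0.9],[10,0.34,0.05,0,0.9],[10,0.34,0.05,0,0.9]]'; python3 - <<'E'
from h import *
p=readout.read_state();print(box(p["position"]),p["force"])
for n in("top","scene"):
    c=cams.capture(n);np.savez(f"/tmp/{n}7.npz",**c)
    cr=c["image"][165:260,155:255] if n=="top" else c["image"][130:225,140:250]
    cv2.imwrite(f"pics/{n}7.png",cv2.resize(cr,None,fx=6,fy=6,interpolation=cv2.INTER_CUBIC))
a=cv2.imread("pics/top7.png");b=cv2.imread("pics/scene7.png")
cv2.imwrite("pics/b7.png",cv2.resize(np.hstack([a,b]),(800,int(800*570/1260))))
E
```

```text
time_s: 18.02
position: [0.5167, 0.3301, 0.1246]
tcp_rot: [[-0.032, 0.999, 0.003], [0.999, 0.032, 0.0], [0.0, 0.003, -1.0]]
force: [-0.1, -1.8, 4.4]
opening: 0.135
grasp_force: 30.0
[0.0411 0.0595] [-0.14940629 -1.80220805  4.39741676]
```

View pics/b7.png

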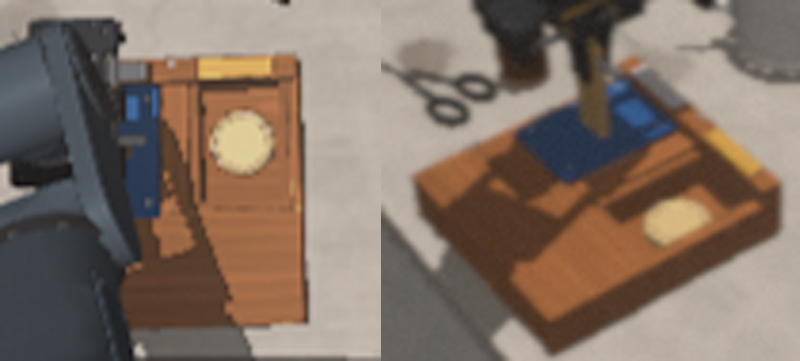

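The cover's nose is under the keeper and its tail is still on the deck edge (top crop y≈215). I slide on with slight downward bias.

```bash
python3 -m inch '[[0.3,0.01,0,0,0.9],[0.6,0.02,0,0,0.9],[0.8,0.03,0,0,0.9],[0.8,0.03,-0.1,0,0.9],[0.8,0.03,-0.2,0,0.9],[0.8,0.03,-0.2,0,0.9]]'
```

```text
time_s: 18.62
position: [0.5221, 0.3307, 0.1235]
tcp_rot: [[-0.033, 0.999, 0.0], [0.999, 0.033, 0.0], [0.0, 0.0, -1.0]]
force: [-2.0, -1.1, 9.4]
opening: 0.139
grasp_force: 30.1
```

```bash
python3 -m inch '[[0.1,0,0,0,0.9],[0.2,0,0,0,0.9],[0.3,0.01,0,0,0.9],[0.3,0.01,0,0,0.9]]'
```

```text
time_s: 18.95
position: [0.5231, 0.3306, 0.1228]
tcp_rot: [[-0.033, 0.999, -0.004], [0.999, 0.033, -0.0], [-0.0, -0.004, -1.0]]
force: [-3.3, -1.4, 7.9]
opening: 0.135
grasp_force: 30.0
```

```bash
python3 -m inch '[[0.1,0,0,0,0.9],[0.2,0,0,0,0.9],[0.3,0.01,-0.1,0,0.9],[0.3,0.01,-0.1,0,0.9],[0.3,0.01,-0.1,0,0.9]]'
```

```text
time_s: 19.37
position: [0.5272, 0.3308, 0.1206]
tcp_rot: [[-0.034, 0.999, -0.002], [0.999, 0.034, -0.0], [-0.0, -0.002, -1.0]]
force: [-3.3, 0.3, -1.5]
opening: 0.14
grasp_force: 30.0
```

```bash
python3 -m inch '[[-0.1,0,-0.1,0,0.9],[-0.1,0,-0.2,0,0.9],[-0.1,0,-0.3,0,0.9],[-0.1,0,-0.3,0,0.9]]'
```

```text
time_s: 19.7
position: [0.5269, 0.331, 0.1189]
tcp_rot: [[-0.034, 0.999, 0.0], [0.999, 0.034, 0.0], [0.0, 0.0, -1.0]]
force: [-3.4, 0.6, 1.5]
opening: 0.133
grasp_force: 30.0
```

```bash
python3 -m inch '[[0,0,0,0,2],[0,0,0,0,4],[0,0,0,0,5],[0,0,0,0,5],[0,0,0,0,5],[0,0,2,0,5],[0,0,5,0,5],[0,0,9,0,5],[0,0,13,0,5]]'; python3 -m inch '[[0,-6,1,-9,5],[1,-36,2,-9,5],[1,-36,2,-9,5],[1,-36,2,-9,5],[1,-36,2,-9,5],[1,-36,2,-9,5],[1,-36,2,-9,5],[1,-36,2,-9,5],[1,-36,2,-9,5],[1,-36,2,-9,5]]'; python3 - <<'E'
from h import *
for n in("top","scene"):
    c=cams.capture(n);np.savez(f"/tmp/{n}8.npz",**c)
    cr=c["image"][165:260,155:255] if n=="top" else c["image"][130:225,140:250]
    cv2.imwrite(f"pics/{n}8.png",cv2.resize(cr,None,fx=6,fy=6,interpolation=cv2.INTER_CUBIC))
t=load("/tmp/top8.npz")
for z in (.050,):
    print("R",edge(t,(184,210),(190,215),z,0,-1));print("L",edge(t,(160,180),(190,215),z,0,1));print("F",edge(t,(173,192),(200,235),z,1,-1))
a=cv2.imread("pics/top8.png");b=cv2.imread("pics/scene8.png")
cv2.imwrite("pics/b8.png",cv2.resize(np.hstack([a,b]),(800,int(800*570/1260))))
E
```

```text
time_s: 20.45
position: [0.5266, 0.3303, 0.2488]
tcp_rot: [[-0.033, 0.999, -0.002], [0.999, 0.033, -0.001], [-0.001, -0.002, -1.0]]
force: [0.8, 1.4, -0.1]
opening: 0.569
grasp_force: 0.0
time_s: 21.28
position: [0.5382, -0.0351, 0.2689]
tcp_rot: [[0.13, 0.992, 0.003], [0.992, -0.13, -0.003], [-0.003, 0.003, -1.0]]
force: [0.6, -0.2, -0.5]
opening: 0.572
grasp_force: 0.0
R (array([0.0867, 0.0161]), array([0.0137, 0.0162]), 25)
L (array([0.0773, 0.1068]), array([0.0045, 0.1069]), 21)
F (array([-0.0131,  0.1078]), array([-0.0134,  0.0356]), 19)
```

View pics/b8.png

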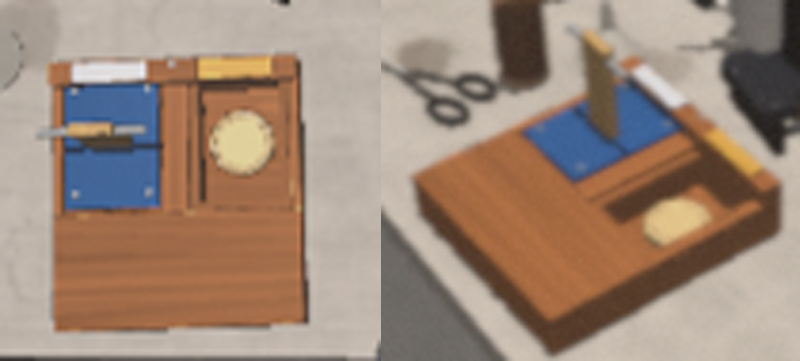

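The first cover lies flat in the silver bay's rebate: its front edge is parallel at box x -13 mm and its sides are at y 16 and 107 mm. Now I fetch the second cover, at about (0.607,-0.246).

```bash
python3 -m inch '[[6.9,-21.1,-2,0,5],[6.9,-21.1,-2,0,5],[6.9,-21.1,-2,0,5],[6.9,-21.1,-2,0,5],[6.9,-21.1,-2,0,5],[6.9,-21.1,-2,0,5],[6.9,-21.1,-2,0,5],[6.9,-21.1,-2,0,5]]'; python3 -m inch '[[0,0,-2,0,5],[0,0,-4,0,5],[0,0,-4.8,0,5],[0,0,-4.8,0,5],[0,0,-4.8,0,5]]';  python3 - <<'E'
from h import *
c=cams.capture("scene")
p=readout.read_state()["position"];print(proj(c,p),proj(c,[p[0],p[1],.194]),proj(c,[.607,-.246,.194]))
u,v=(328,225)
cv2.imwrite("pics/g9.png",cv2.resize(c["image"][v-40:v+40,u-50:u+50],(600,480),interpolation=cv2.INTER_CUBIC))
E
```

```text
time_s: 22.05
position: [0.6059, -0.2389, 0.2477]
tcp_rot: [[0.123, 0.992, -0.001], [0.992, -0.123, 0.002], [0.002, -0.002, -1.0]]
force: [-0.1, 0.3, 0.1]
opening: 0.577
grasp_force: 0.0
time_s: 22.47
position: [0.606, -0.2384, 0.2007]
tcp_rot: [[0.122, 0.993, -0.001], [0.993, -0.122, 0.001], [0.001, -0.001, -1.0]]
force: [-0.3, 0.0, 0.2]
opening: 0.576
grasp_force: 0.0
[327.09352989 219.105732  ] [326.77197449 220.88176328] [328.52320395 222.26822288]
```

View pics/g9.png

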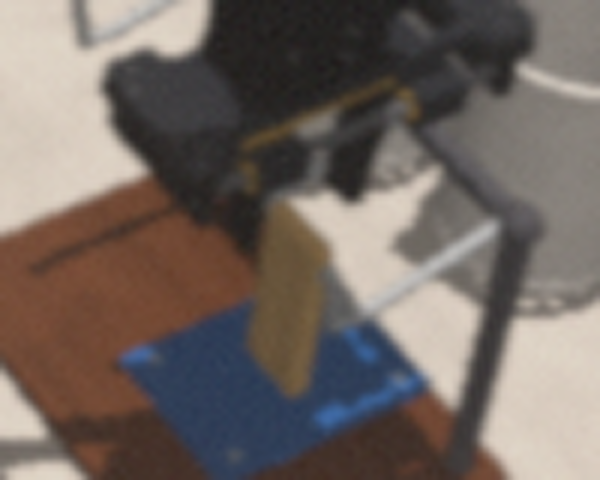

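The handle top is at about (298,230) in the crop, between the finger tips (238,235) and (350,190). A shift of about 7 mm in -y centres it.

```bash
python3 -m inch '[[-0.1,-0.7,-1,0,5],[-0.1,-0.7,-2.8,0,5],[-0.1,-0.7,-4,0,5],[-0.1,-0.7,-4.5,0,5],[-0.1,-0.7,-4.5,0,3],[-0.1,-0.7,-4.5,0,2],[-0.1,-0.7,-4.5,0,1.6],[-0.1,-0.7,-4.5,0,1.4]]';python3 -m inch '[[0,0,0,0,1.3],[0,0,0,0,1.2],[0,0,0,0,1.1],[0,0,0,0,0.9],[0,0,0,0,0.9]]'
```

```text
time_s: 23.18
position: [0.6056, -0.2476, 0.1563]
tcp_rot: [[0.123, 0.992, 0.002], [0.992, -0.123, -0.001], [-0.001, 0.002, -1.0]]
force: [-0.1, 0.2, 0.6]
opening: 0.358
grasp_force: 0.0
time_s: 23.6
position: [0.6056, -0.2476, 0.156]
tcp_rot: [[0.123, 0.992, 0.002], [0.992, -0.123, -0.001], [-0.001, 0.002, -1.0]]
force: [1.3, -0.3, 1.3]
opening: 0.141
grasp_force: 30.0
```

```bash
python3 -m inch '[[0,0,0,0,0.9],[0,0,0.5,0,0.9],[0,0,1.2,0,0.9],[0,0,2,0,0.9],[0,0,3,0,0.9],[0,0,4,0,0.9],[0,0,5,0,0.9],[0,0,6,0,0.9],[0,0,6,0,0.9],[0,0,6,0,0.9]]' && python3 -m inch '[[-1,0.12,0,0,0.9],[-2.5,0.3,0,0,0.9],[-4.5,0.55,0,0,0.9],[-6.5,0.8,0,0,0.9],[-8.5,1.05,0,0,0.9],[-10.5,1.3,0,0,0.9],[-12.5,1.55,0,0,0.9],[-13.5,1.7,0,0,0.9],[-13.5,1.7,0,0,0.9]]'
```

```text
time_s: 24.43
position: [0.6055, -0.2476, 0.2167]
tcp_rot: [[0.123, 0.992, 0.002], [0.992, -0.123, -0.001], [-0.001, 0.002, -1.0]]
force: [-0.7, -0.7, -2.8]
opening: 0.135
grasp_force: 30.0
time_s: 25.18
position: [0.4675, -0.2292, 0.2149]
tcp_rot: [[0.124, 0.992, -0.003], [0.992, -0.124, 0.002], [0.002, -0.003, -1.0]]
force: [-0.0, -0.2, -1.9]
opening: 0.133
grasp_force: 30.0
```

```bash
python3 -m inch '[[-5.3,43.8,0,9,0.9],[-5.3,43.8,0,9,0.9],[-5.3,43.8,0,9,0.9],[-5.3,43.8,0,9,0.9],[-5.3,43.8,0,9,0.9],[-5.3,43.8,0,9,0.9],[-5.3,43.8,0,9,0.9],[-5.3,43.8,0,9,0.9],[-5.3,43.8,0,9,0.9],[-5.3,43.8,0,9,0.9]]';python3 -m inch '[[0,0,-1,0,0.9],[0,0,-2,0,0.9],[0,0,-2,0,0.9],[0,0,-2,0,0.9]]'
```

```text
time_s: 26.02
position: [0.421, 0.1861, 0.2157]
tcp_rot: [[-0.033, 0.999, 0.002], [0.999, 0.033, 0.001], [0.001, 0.002, -1.0]]
force: [1.3, -0.2, -1.9]
opening: 0.134
grasp_force: 30.0
time_s: 26.35
position: [0.4206, 0.184, 0.1952]
tcp_rot: [[-0.034, 0.999, -0.0], [0.999, 0.034, 0.0], [0.0, -0.0, -1.0]]
force: [-0.9, 0.5, -2.3]
opening: 0.133
grasp_force: 30.0
```

```bash
python3 -m inch '[[-0.3,2.1,-2,0,0.9],[-0.3,2.1,-4,0,0.9],[-0.3,2.1,-5.5,0,0.9],[-0.3,2.1,-6.1,0,0.9],[-0.3,2.1,-6.1,0,0.9],[-0.3,2.1,-6.1,0,0.9]]'; python3 - <<'E'
from h import *
p=readout.read_state();print(box(p["position"]),p["force"])
t=cams.capture("top");s=cams.capture("scene");np.savez("/tmp/top10.npz",**t);np.savez("/tmp/scene10.npz",**s)
z=p["position"][2]-.0764+.008
print("R",edge(t,(222,248),(218,247),z,0,-1))
print("scene")
cv2.imwrite("pics/b10.png",cv2.resize(np.hstack([t["image"][165:260,155:255],s["image"][130:225,140:250]]),(800,362),interpolation=cv2.INTER_CUBIC))
E
```

```text
time_s: 26.85
position: [0.418, 0.2041, 0.1349]
tcp_rot: [[-0.032, 0.999, 0.001], [0.999, 0.032, 0.0], [0.0, 0.001, -1.0]]
force: [0.8, -0.4, -1.7]
opening: 0.139
grasp_force: 30.0
[-0.0618 -0.0631] [ 0.75841867 -0.41519267 -1.72859287]
R (array([-0.0413, -0.1233]), array([-0.1107, -0.1361]), 25)
scene
```

View pics/b10.png

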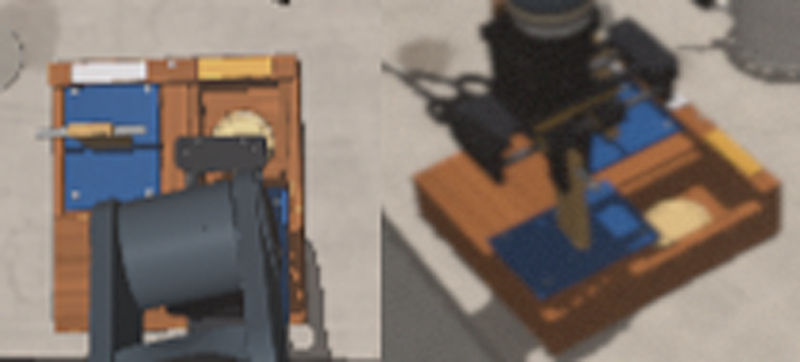

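```bash
python3 - <<'E'
from h import *
t=load("/tmp/top10.npz");s=load("/tmp/scene10.npz");z=.0665
f=t["image"].astype(int);d=f[:,:,0]-f[:,:,2]
for v in range(214,247,4): print(v,d[v,224:240].tolist())
print("R",edge(t,(227,237),(216,232),z,0,-1))
# scene: right-front long edge (front corner -> right corner): lowest blue per column
print("S right edge",edge(s,(185,209),(180,215),.0585,1,-1))
print("S front edge",edge(s,(172,180),(185,212),.0585,1,-1))
# calibrate scene bias with cover A silver seated (same kind of edge), from shot 8
s8=load("/tmp/scene8.npz");print("A right, scene",edge(s8,(195,216),(155,185),.042,1,-1),"top said .0162")
E
```

```text
214 [-12, 11, 17, 17, 15, 12, -18, -83, -93, -92, -44, -16, -21, -19, -20, -20]
218 [2, -8, 12, 7, 50, 92, 27, -75, -92, -99, -56, -16, -19, -20, -20, -20]
222 [7, -1, -7, 18, 31, 90, 31, -86, -93, -98, -53, -15, -20, -20, -21, -21]
226 [11, 6, -3, -8, 30, 41, -8, -41, -42, -44, -27, -17, -20, -20, -21, -20]
230 [2, 8, 3, -5, -3, 27, 5, -36, -43, -45, -33, -12, -9, -15, -19, -19]
234 [6, 0, 7, 4, -5, 34, 9, -35, -42, -42, -29, -15, -12, -11, -15, -20]
238 [8, 3, 1, 0, 13, 35, 7, -36, -72, -56, -32, -16, -11, -11, -10, -18]
242 [13, 4, 1, 0, 5, 33, 23, -32, -42, -86, -58, -20, -10, -10, -10, -10]
246 [14, 7, 3, 1, 0, 24, 22, -30, -43, -40, -55, -30, -10, -9, -9, -10]
R (array([-0.0652, -0.0953]), array([-0.0039, -0.1306]), 4)
S right edge (array([-0.1006, -0.1045]), array([-0.0288, -0.1009]), 24)
S front edge (array([-0.1345, -0.0333]), array([-0.1231, -0.1132]), 6)
A right, scene (array([0.0119, 0.0195]), array([0.0903, 0.0196]), 21) top said .0162
```

```bash
python3 - <<'E'
from h import *
t=load("/tmp/top10.npz")
for u,v in((230.2,218),(230.2,224),(230.4,244)): print(box(ray(t,(u,v),.0665)))
E
```

```text
[-0.0141 -0.106 ]
[-0.0355 -0.1056]
[-0.106  -0.1048]
```

The cover's right edge is at box y ≈ -105.5 mm, so its centre is ≈ -60.5 mm, within the fit. I lower it to the deck.

```bash
python3 -m inch '[[0,0.05,-0.4,0,0.9],[0,0.05,-0.8,0,0.9],[0,0.05,-0.95,0,0.9],[0,0.05,-1.05,0,0.9],[0,0.05,-1.05,0,0.9]]'
```

```text
time_s: 27.37
position: [0.4168, 0.205, 0.1243]
tcp_rot: [[-0.033, 0.999, -0.0], [0.999, 0.033, 0.0], [0.0, -0.0, -1.0]]
force: [-1.1, 1.0, 2.9]
opening: 0.136
grasp_force: 30.0
```

```bash
python3 -m inch '[[1,0.03,0.05,0,0.9],[2.2,0.08,0.05,0,0.9],[3.4,0.12,0.05,0,0.9],[4.6,0.16,0.05,0,0.9],[5.8,0.2,0.05,0,0.9],[7,0.24,0.05,0,0.9],[8.2,0.28,0.05,0,0.9],[9.4,0.32,0.05,0,0.9],[10.4,0.35,0.05,0,0.9],[10.4,0.35,0.05,0,0.9]]'; python3 -m inch '[[0.2,0,0,0,0.9],[0.4,0.01,0,0,0.9],[0.6,0.02,-0.1,0,0.9],[0.6,0.02,-0.1,0,0.9],[0.6,0.02,-0.1,0,0.9]]'
```

```text
time_s: 28.2
position: [0.5239, 0.2084, 0.1245]
tcp_rot: [[-0.033, 0.999, 0.004], [0.999, 0.033, 0.0], [0.0, 0.004, -1.0]]
force: [0.8, -0.2, -1.5]
opening: 0.135
grasp_force: 30.0
time_s: 28.62
position: [0.5258, 0.2085, 0.1235]
tcp_rot: [[-0.033, 0.999, -0.002], [0.999, 0.033, -0.0], [-0.0, -0.002, -1.0]]
force: [-1.9, 0.2, 1.5]
opening: 0.138
grasp_force: 30.0
```

```bash
python3 -m inch '[[0.1,0,0,0,0.9],[0.2,0,0,0,0.9],[0.3,0.01,-0.1,0,0.9],[0.4,0.01,-0.1,0,0.9],[0.4,0.01,-0.1,0,0.9]]'; python3 -m inch '[[0.1,0,-0.1,0,0.9],[0.1,0,-0.2,0,0.9],[0.1,0,-0.2,0,0.9]]'
```

```text
time_s: 29.03
position: [0.5313, 0.2087, 0.1222]
tcp_rot: [[-0.033, 0.999, 0.0], [0.999, 0.033, 0.0], [0.0, 0.0, -1.0]]
force: [-0.4, -0.0, -1.8]
opening: 0.139
grasp_force: 30.0
time_s: 29.28
position: [0.5316, 0.2086, 0.1201]
tcp_rot: [[-0.033, 0.999, -0.001], [0.999, 0.033, -0.0], [-0.0, -0.001, -1.0]]
force: [-0.5, -0.8, -2.5]
opening: 0.137
grasp_force: 30.0
```

Dropped into the rebate (free-hanging at 4 mm below deck level). I lower it the rest.

```bash
python3 -m inch '[[0,0,-0.1,0,0.9],[0,0,-0.2,0,0.9],[0,0,-0.2,0,0.9],[0,0,-0.2,0,0.9]]'
```

```text
time_s: 29.62
position: [0.5316, 0.2087, 0.1184]
tcp_rot: [[-0.033, 0.999, -0.001], [0.999, 0.033, -0.0], [-0.0, -0.001, -1.0]]
force: [-2.4, 0.3, -0.7]
opening: 0.135
grasp_force: 30.0
```

```bash
python3 -m inch '[[0,0,-0.05,0,0.9],[0,0,-0.05,0,0.9],[0,0,-0.05,0,2],[0,0,-0.05,0,4],[0,0,-0.05,0,5],[0,0,-0.05,0,5],[0,0,-0.05,0,5],[0,0,2,0,5],[0,0,5,0,5],[0,0,9,0,5]]'; python3 -m inch '[[0,0,4,0,5],[0,-6,5,0,5],[0,-30,6,0,5],[0,-30,6,0,5],[0,-30,6,0,5],[0,-30,6,0,5],[0,-30,6,0,5],[0,-30,6,0,5],[0,-30,6,0,5],[0,-30,6,0,5]]'; python3 - <<'E'
from h import *
t=cams.capture("top");s=cams.capture("scene")
for n,u0 in(("A",0),("B",37)): 
    print(n,"R",edge(t,(184+u0,210+u0-4),(192,213),.050,0,-1),"F",edge(t,(173+u0,192+u0),(200,235),.050,1,-1))
a=cv2.resize(t["image"][130:260,150:410],(780,390),interpolation=cv2.INTER_CUBIC)
b=cv2.resize(s["image"][130:200,140:400],(780,210),interpolation=cv2.INTER_CUBIC)
cv2.imwrite("pics/b12.png",np.vstack([a,b]))
E
```

```text
time_s: 30.45
position: [0.5302, 0.2082, 0.2068]
tcp_rot: [[-0.033, 0.999, -0.006], [0.999, 0.033, -0.001], [-0.001, -0.006, -1.0]]
force: [0.9, 0.2, 0.5]
opening: 0.562
grasp_force: 0.0
time_s: 31.28
position: [0.5325, -0.0946, 0.2686]
tcp_rot: [[-0.028, 1.0, 0.001], [1.0, 0.028, -0.001], [-0.001, 0.001, -1.0]]
force: [0.5, 0.2, -0.6]
opening: 0.575
grasp_force: 0.0
A R (array([0.0826, 0.0166]), array([ 0.0421, -0.0446]), 1) F (array([-0.013 ,  0.1078]), array([-0.0134,  0.0356]), 19)
B R (array([ 0.0833, -0.1041]), array([ 0.0104, -0.1043]), 19) F (array([-0.0131, -0.0283]), array([-0.0121, -0.1005]), 19)
```

View pics/b12.png

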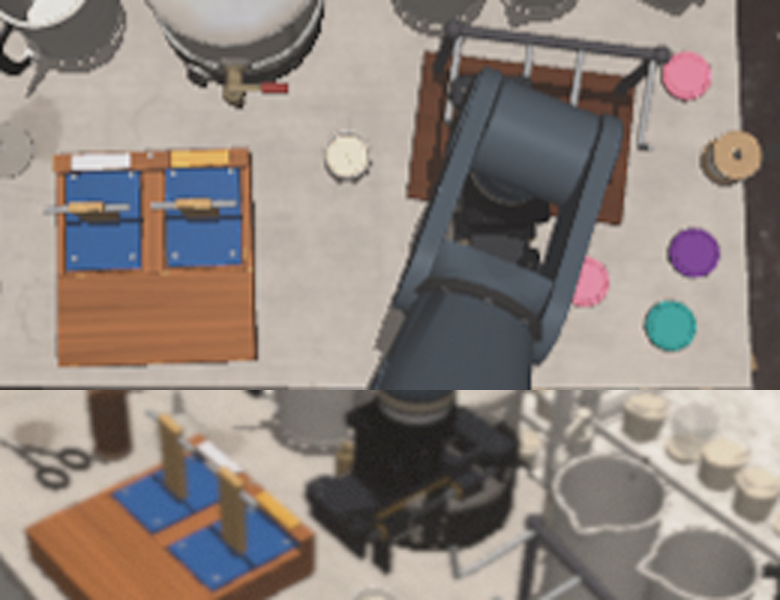

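Both covers lie flat in their rebates, with their front edges matching (box x ≈ -13 mm) and sides parallel. The bystanders are untouched and the robot is clear.

```bash
python3 -c "
from rig import bot
print(bot.hand_in())"
```

```text
the job is handed in; nothing more can be done
None
```

The job is handed in: the one silver lid and one gold lid present are in their marked bays, both covers measure seated and flat in their rebates, and the candle, bottle and spool were left where they stood; the hand-in returned no verdict.

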